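# Start the spray bench in order

### The arm

A 6-joint arm with a two-finger parallel gripper is mounted at the origin on the work surface. World frame = base frame: x ahead of the robot, y to its left, z up, the work surface at z = 0. Lengths are in m, angles in rad, forces in N, time in s.
With the tool pointing down it reaches from about 0.25 to 0.725 m from the base axis. Payload 4 kg.
Tool frame: the origin (TCP) lies at the very end of the fingers, on their centre line; the grasp point (between the pads) lies 19 mm behind it; z points along the fingers, y is the line along which they close (so a half turn about z gives the same grasp; the last joint's range is limited). The gripper opens to 85 mm and grips with 20 to 120 N. Pads are 22 mm wide; open, the fingers measure 114 mm over their backs; the gripper's body (76 mm by 85 mm) begins 54 mm behind the grasp point. The pads swing forward as they close: fully open they stand 13 mm farther back than shut.
Start: joints at [-1.309, 0.241, 0.005, 1.335, 0, 1.571], TCP at [0.129, -0.483, 0.231] pointing down, gripper open.
Joint ranges: [-2.72, 2.72], [-1.05, 1.87], [-1.09, 1.28], [-1.99, 2.15], [-1.42, 1.44], [-3.14, 3.14]. Speed limits (rad/s): [2.79, 2.79, 3.14, 3.14, 3.14, 3.14].

### API

Orientations are given as a unit quaternion [x, y, z, w].
In Python, from workcell import * gives the robot as it stands. The module is installed in compiled form; this text tells all that it offers.
- The arm moves only by the tool send_rows, never from a script. Its argument "steps" is text: rows parted by semicolons, each of 7 numbers parted by spaces: the opening, from -1 (shut) to 1 (fully open), then the shift along the world's x, y, z in m, then the turn, a rotation vector about the world's x, y, z in rad. A call has exactly 5 rows; each row shifts and turns the commanded pose from where the row before left it; what a row does not reach is not made up. A row lasts 1/12 s, in which the tool goes at most 41.7 mm and 7.16 degrees, less where a joint would pass 70% of its speed; a pose out of reach is approached as far as the arm can. A call is refused whole if a number of a shift passes 0.0417 or a number of a turn 0.125, either way. A call with a gripper value outside its range is refused whole. The fingers move at their own pace and stop on an object; the grip force is fixed at half the most. Time passes only in rows, so rows that do not move let the fingers close, or fill a call up. It gives the time, the measured TCP pose, the force, the opening and the grip force at its end, in the units of the state.
- get_obs(): the state, without advancing time (a new reading comes with each control period).
- camera(name): name is "scene" or "top"; returns a dict with "frame" (400x640x3 uint8, red, green, blue), "range_z" (400x640 float32, m along the optical axis (not along the pixel's ray), 0 where there is no reading), "camera_matrix" (3x3 intrinsics, pixels), "extrinsics" (4x4, takes a point from world to camera coordinates). Camera axes: x right, y down, z forward; pixel columns grow to the right and rows downward; lengths in m; the calibration is good to about 2 mm. A picture is of the moment at which its call begins.
- job_done(): hands the job in; it is judged then, once.
The state is a dict: "clock": time; "joint_pos": joint angles; "joint_vel": joint speeds; "tau": joint torques, N m; "eef_pos": TCP position; "tool_rot": TCP orientation; "ft_force": force on the tool from outside, world axes, zero at the start; "ft_torque": the same for the moment, N m; "grip_width": finger opening in m; "grasp_force": force on a finger pad.
Only numpy, scipy, OpenCV 4.12 (cv2) and the standard library are available. Lean on these libraries where they do the work, as an engineer would, in place of code of your own. Each camera call takes 0.05 s, during which the arm holds its last target. There are 200 camera calls.

### The job

Get the spray bench ready by switching it on in the right order: with a fingertip gently press in the long bar key (extractor), then the broad dome key (booth light), then the square key (turntable), each all the way down so that it stays in. Leave the thin pin key (compressor) up; do not lift or shift the switch boxes or disturb anything else on the bench, and finish clear of everything.

Things in the scene. Friction and masses are not known exactly. Their poses are not given: they have to be found in the camera images.
- bar_box: extractor switch: loose grey box of 0.5 to 0.9 kg on rubber feet, 64 (x) x 80 (y) x 38 mm high, standing on the bench at any of four places and any small yaw; origin at the centre of its underside, z up. In the middle of its top is a bare aluminium push key: a long bar, 20 mm along x by 52 mm along y, standing 18 mm proud of the box when up.
- bar_top (a point): centre of the top face of the bar key of the extractor switch; moves with the key; 56 mm above the bench when the key is up, 46 mm when fully in and no longer pressed. Axes as the box.
- bar_key (a joint): how far the bar key is pushed in, m: 0 up, 0.010 fully in (starts at 0 to 0.0015). It slides straight down against 2 N of friction, does not spring back and stays where it is left. The metal cap rides on a rubber cushion (2.5 N per mm, 5 mm at most) and gives softly once the key has bottomed. 4 to 10 N is a gentle push, over 30 N too hard.
- dome_box: booth light switch: loose grey box of 0.5 to 0.9 kg on rubber feet, 64 (x) x 80 (y) x 38 mm high, standing on the bench at any of four places and any small yaw; origin at the centre of its underside, z up. In the middle of its top is a bare aluminium push key: a broad round dome, 38 mm diameter, crown 14 mm across nearly flat, standing 18 mm proud of the box when up.
- dome_top (a point): centre of the top face of the dome key of the booth light switch; moves with the key; 56 mm above the bench when the key is up, 46 mm when fully in and no longer pressed. Axes as the box.
- dome_key (a joint): how far the dome key is pushed in, m: 0 up, 0.010 fully in (starts at 0 to 0.0015). It slides straight down against 2 N of friction, does not spring back and stays where it is left. The metal cap rides on a rubber cushion (2.5 N per mm, 5 mm at most) and gives softly once the key has bottomed. 4 to 10 N is a gentle push, over 30 N too hard.
- square_box: turntable switch: loose grey box of 0.5 to 0.9 kg on rubber feet, 64 (x) x 80 (y) x 38 mm high, standing on the bench at any of four places and any small yaw; origin at the centre of its underside, z up. In the middle of its top is a bare aluminium push key: a square block, 28 x 28 mm, standing 18 mm proud of the box when up.
- square_top (a point): centre of the top face of the square key of the turntable switch; moves with the key; 56 mm above the bench when the key is up, 46 mm when fully in and no longer pressed. Axes as the box.
- square_key (a joint): how far the square key is pushed in, m: 0 up, 0.010 fully in (starts at 0 to 0.0015). It slides straight down against 2 N of friction, does not spring back and stays where it is left. The metal cap rides on a rubber cushion (2.5 N per mm, 5 mm at most) and gives softly once the key has bottomed. 4 to 10 N is a gentle push, over 30 N too hard.
- pin_box: compressor switch: loose grey box of 0.5 to 0.9 kg on rubber feet, 64 (x) x 80 (y) x 38 mm high, standing on the bench at any of four places and any small yaw; origin at the centre of its underside, z up. In the middle of its top is a bare aluminium push key: a thin round pin, 14 mm diameter, standing 18 mm proud of the box when up.
- pin_top (a point): centre of the top face of the pin key of the compressor switch; moves with the key; 56 mm above the bench when the key is up, 46 mm when fully in and no longer pressed. Axes as the box.
- pin_key (a joint): how far the pin key is pushed in, m: 0 up, 0.010 fully in (starts at 0 to 0.0015). It slides straight down against 2 N of friction, does not spring back and stays where it is left. The metal cap rides on a rubber cushion (2.5 N per mm, 5 mm at most) and gives softly once the key has bottomed. 4 to 10 N is a gentle push, over 30 N too hard.
- jar: glass jar, 50 mm diameter, 62 mm high; loose bystander, to be left alone. Origin at its underside or on its axis.
- funnel: steel funnel standing mouth down, 68 mm diameter, 80 mm high; loose bystander, to be left alone. Origin at its underside or on its axis.
- spatula: spatula lying flat, 180 mm long, along its x; loose bystander, to be left alone. Origin at its underside or on its axis.
- glue: yellow glue bottle, 36 mm diameter, 95 mm high; loose bystander, to be left alone. Origin at its underside or on its axis.
- sanding_block: cork sanding block 70 x 45 x 30 mm; loose bystander, to be left alone. Origin at its underside or on its axis.
- tape: roll of tape lying flat, 90 mm outside diameter, 25 mm high; loose bystander, to be left alone. Origin at its underside or on its axis.
- brush: brush lying flat, 180 mm long, along its x; loose bystander, to be left alone. Origin at its underside or on its axis.
Mind the look-alikes: they are no part of the job. Leave any pink or yellow look-alike of the bar_box alone.

How it is judged:
By the outcome, as a careful person would: the job done as asked, in the order asked, and still so for the second after the job is handed in, with the robot touching nothing.
It also fails if it takes over 51 s, if anything falls off the work surface, if the arm or the gripper's body presses on something with over 40 N, if the wrist force passes 120 N, or if a joint passes its speed limit or range.

## Working session

There is one attempt and no reset: what is moved stays moved. The work goes in short steps, Python scripts to look and compute and a tool call to move; the robot and the scene stay as the last step left them, time stands still between calls to the robot, and variables do not carry over. Pictures are saved under pics/ and viewed, at most 10 in all, crops included, and the job is handed in when it is done.

Besides the shell and the picture viewer there is one more tool, called after ">>>" in YAML: its name, and indented under it one key for each argument. send_rows: Moves the arm, as the interface text tells. Its arguments: {"type":"object","properties":{"steps":{"type":"string"}},"required":["steps"]}

```bash
mkdir -p pics; python3 - <<'E'
from workcell import *
import cv2,numpy as np
for n in("top","scene"):
    c=camera(n); cv2.imwrite(f"pics/{n}0.png",c["frame"][:,:,::-1]); np.savez(f"{n}0.npz",**c)
    print(n,c["camera_matrix"].tolist(),c["extrinsics"].round(3).tolist())
print(get_obs())
E
```

```text
top [[439.63947490988807, 0.0, 313.1476369170618], [0.0, 439.63947490988807, 196.61724422687925], [0.0, 0.0, 1.0]] [[0.024, -1.0, 0.008, -0.034], [-0.984, -0.025, -0.174, 0.553], [0.174, -0.003, -0.985, 1.438], [0.0, 0.0, 0.0, 1.0]]
scene [[391.2566747435448, 0.0, 320.05467830809073], [0.0, 391.2566747435448, 189.74665107751503], [0.0, 0.0, 1.0]] [[-0.542, 0.841, -0.001, 0.305], [0.612, 0.394, -0.686, -0.257], [-0.576, -0.372, -0.728, 1.386], [0.0, 0.0, 0.0, 1.0]]
{'clock': 0.1, 'joint_pos': array([-1.30900060e+00,  2.41363141e-01,  3.87203862e-03,  1.33520009e+00,
        2.38342076e-05,  1.57082646e+00]), 'joint_vel': array([ 0.00082111, -0.00229373,  0.00273854, -0.00127139,  0.00162222,
       -0.00052805]), 'tau': array([-3.92200000e-04, -3.73138475e+01,  2.53009897e+01,  1.08404865e-02,
       -1.25018400e-05,  2.00872023e-05]), 'eef_pos': array([ 0.1292699 , -0.48242095,  0.23049424]), 'tool_rot': array([ 9.91446623e-01,  1.30509373e-01, -1.11862178e-04, -9.40881959e-04]), 'ft_force': array([-0.51486907, -0.37647972, -0.01970661]), 'ft_torque': array([ 0.02980529,  0.01725633, -0.01253933]), 'grasp_force': 0.0, 'grip_width': 0.08512864459901816}
```

View pics/top0.png

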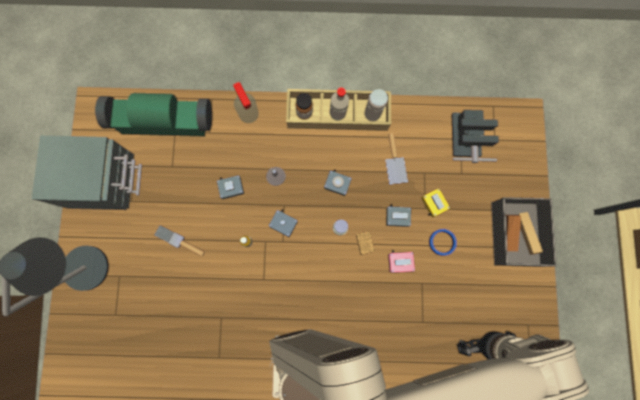

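View pics/scene0.png

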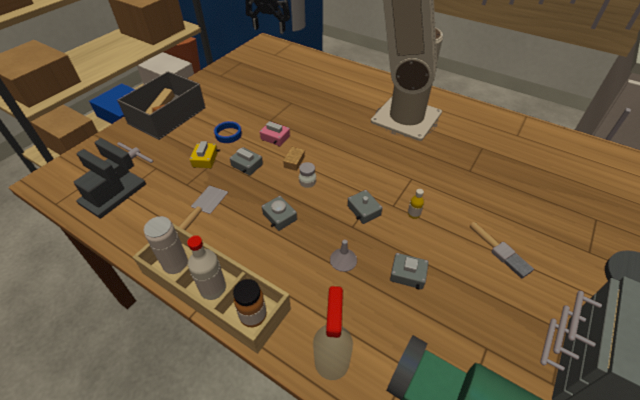

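The top view shows four grey boxes: square (230,186), dome (338,182), pin (283,222) and bar (399,215). The yellow look-alike is at (436,202) and the pink one at (401,262). I'll measure them next.

```bash
python3 - <<'E'
import cv2,numpy as np
def cloud(n):
    c=np.load(n+"0.npz"); K,E,d=c["camera_matrix"],c["extrinsics"],c["range_z"]
    v,u=np.mgrid[:400,:640]; p=np.linalg.inv(K)@np.stack([u.ravel(),v.ravel(),np.ones(u.size)])*d.ravel()
    w=(E[:3,:3].T@(p-E[:3,3:])).T.reshape(400,640,3); w[d==0]=np.nan; return w,K,E
w,K,E=cloud("top"); s,_,_=cloud("scene")
for n,(u,v) in dict(bar=(399,215),dome=(338,182),square=(230,186),pin=(283,222),yellow=(436,202),jar=(341,227),funnel=(275,176)).items():
    c=w[v-1:v+2,u-1:u+2].reshape(-1,3); c=np.nanmedian(c,0)
    print(n,"pix",c.round(4))
    for nm,W in(("top",w),("scene",s)):
        P=W.reshape(-1,3); m=np.hypot(*(P[:,:2]-c[:2]).T)<.055; P=P[m]
        b=P[(P[:,2]>.03)&(P[:,2]<.1)]; k=b[b[:,2]>.0495]
        bx=cv2.minAreaRect(b[:,:2].astype(np.float32)*1000) if len(b)>3 else 0
        print(" ",nm,"bench",np.nanmedian(P[P[:,2]<.015,2]).round(4),"box",np.round(bx[0],1),np.round(bx[1],1),round(bx[2],1),"key",len(k),np.median(k,0).round(4),np.ptp(k,axis=0).round(3), ((k.min(0)+k.max(0))/2).round(4))
for n in("top",):
    im=cv2.imread("pics/top0.png")[150:290,200:470]; cv2.imwrite("pics/crop.png",cv2.resize(im,None,fx=2.9,fy=2.9,interpolation=cv2.INTER_CUBIC))
E
```

```text
bar pix [ 0.4967 -0.3085  0.0574]
  top bench 0.0016 box [ 501.1 -311.9] [78.3 72.5] 88.7 key 91 [ 0.4967 -0.3117  0.0565] [0.02  0.049 0.017] [ 0.4976 -0.3126  0.0586]
  scene bench 0.0009 box [ 496.9 -309.3] [81.9 66.4] 87.0 key 97 [ 0.499  -0.3069  0.0553] [0.023 0.051 0.009] [ 0.4979 -0.3097  0.0544]
dome pix [ 0.6049 -0.1035  0.0563]
  top bench 0.0017 box [ 607.  -103.3] [79.2 65.4] 72.4 key 92 [ 0.6071 -0.1031  0.056 ] [0.036 0.051 0.013] [ 0.6078 -0.0953  0.056 ]
  scene bench 0.0009 box [ 609.1 -100.8] [82.4 64.7] 71.9 key 124 [ 0.6111 -0.0994  0.0539] [0.038 0.038 0.009] [ 0.609  -0.1014  0.0546]
square pix [0.5811 0.2605 0.0567]
  top bench 0.0018 box [584.5 265.1] [65.7 80.3] 15.6 key 70 [0.5841 0.2649 0.056 ] [0.031 0.029 0.014] [0.5836 0.2644 0.0565]
  scene bench 0.0007 box [586.2 267.6] [66.1 80.2] 15.9 key 137 [0.5875 0.2678 0.0549] [0.032 0.032 0.008] [0.5849 0.2672 0.054 ]
pin pix [0.4645 0.0779 0.0536]
  top bench 0.0017 box [463.9  79.5] [79.7 64. ] 63.3 key 13 [0.4635 0.0809 0.0563] [0.01  0.01  0.012] [0.4621 0.0795 0.0555]
  scene bench 0.0008 box [465.4  81.6
[... 293 characters left out ...]
.5 -438.1] [82.  67.4] 29.4 key 91 [ 0.5494 -0.4355  0.0557] [0.051 0.043 0.011] [ 0.5482 -0.4379  0.0553]
jar pix [ 0.4513 -0.115   0.0627]
  top bench 0.0015 box [ 454.7 -115.1] [47.3 43.8] 0.8 key 142 [ 0.4545 -0.1149  0.0629] [0.044 0.041 0.019] [ 0.4564 -0.1152  0.0627]
  scene bench 0.0006 box [ 456.6 -110.3] [46.6 43.6] 0.2 key 171 [ 0.4591 -0.1103  0.0617] [0.045 0.041 0.017] [ 0.4558 -0.1115  0.0584]
funnel pix [0.6227 0.1117 0.0427]
  top bench 0.0024 box [629.3 112.6] [29.5 35.5] 5.8 key 26 [0.6271 0.1115 0.0717] [0.012 0.014 0.037] [0.6304 0.1109 0.0689]
  scene bench 0.001 box [637.5 117.3] [27.1 31.3] 20.2 key 71 [0.6371 0.1161 0.0684] [0.015 0.016 0.033] [0.6346 0.115  0.0658]
```

View pics/crop.png

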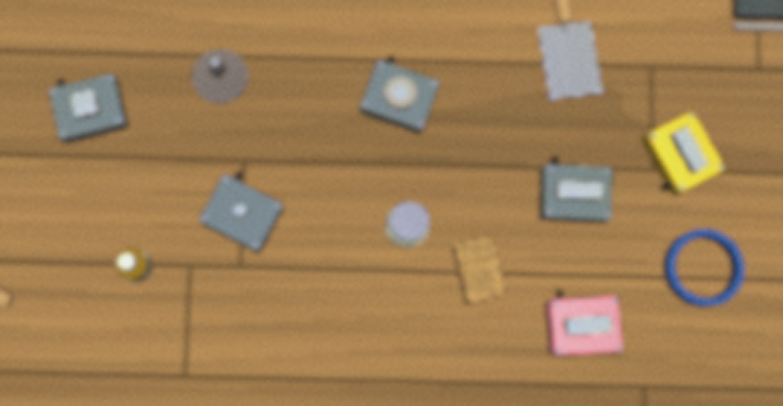

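Both cameras agree within about 4 mm. The bar key is at (0.498,-0.311), the dome at (0.608,-0.102) and the square at (0.585,0.266), all with tops near 0.056. I'll shut the gripper and go above the bar.

>>> send_rows:
  steps: "-1 0.036 0.017 -0.01 0 0 0.075;-1 0.036 0.017 -0.01 0 0 0.075;-1 0.036 0.017 -0.01 0 0 0.075;-1 0.036 0.017 -0.01 0 0 0.075;-1 0.036 0.017 -0.01 0 0 0.075"

```text
clock: 0.52
eef_pos: [0.3105, -0.3968, 0.1805]
tool_rot: [0.949, 0.314, -0.0, -0.0]
ft_force: [-0.0, -1.5, -0.8]
grip_width: 0.0259
grasp_force: 0.0
```

>>> send_rows:
  steps: "-1 0.036 0.017 -0.01 0 0 0.075;-1 0.036 0.017 -0.01 0 0 0.075;-1 0.036 0.017 -0.01 0 0 0.075;-1 0.036 0.017 -0.01 0 0 0.075;-1 0.036 0.017 -0.01 0 0 0.075"

```text
clock: 0.93
eef_pos: [0.4907, -0.3116, 0.1303]
tool_rot: [0.874, 0.486, -0.0, -0.0]
ft_force: [0.3, -0.9, -0.6]
grip_width: 0.0001
grasp_force: 0.0
```

>>> send_rows:
  steps: "-1 0.007 0 -0.015 0 0 0;-1 0 0 -0.02 0 0 0;-1 0 0 -0.02 0 0 0;-1 0 0 -0.005 0 0 0;-1 0 0 0 0 0 0"

```text
clock: 1.35
eef_pos: [0.4947, -0.3117, 0.0689]
tool_rot: [0.875, 0.485, -0.001, -0.002]
ft_force: [-0.4, 0.4, -0.4]
grip_width: -0.0002
grasp_force: 0.0
```

```bash
cat > look.py <<'E'
from workcell import *
import cv2,sys,numpy as np
x,y,out=float(sys.argv[1]),float(sys.argv[2]),[]
for n in("top","scene"):
    c=camera(n); K,E=c["camera_matrix"],c["extrinsics"]
    p=K@(E@np.array([x,y,.05,1]))[:3]; u,v=(p[:2]/p[2]).astype(int)
    im=c["frame"][max(v-45,0):v+45,max(u-45,0):u+45,::-1]; out.append(cv2.resize(im,(400,400),interpolation=cv2.INTER_CUBIC))
cv2.imwrite(sys.argv[3],np.hstack(out)); o=get_obs(); print(o["eef_pos"],o["ft_force"],o["joint_pos"].round(2))
E
python3 look.py .498 -.311 pics/a.png
```

```text
[ 0.49642362 -0.31324623  0.07176272] [ 0.43114243 -1.17994061  0.40138715] [-0.56  0.52 -0.01  1.04  0.    1.57]
```

View pics/a.png

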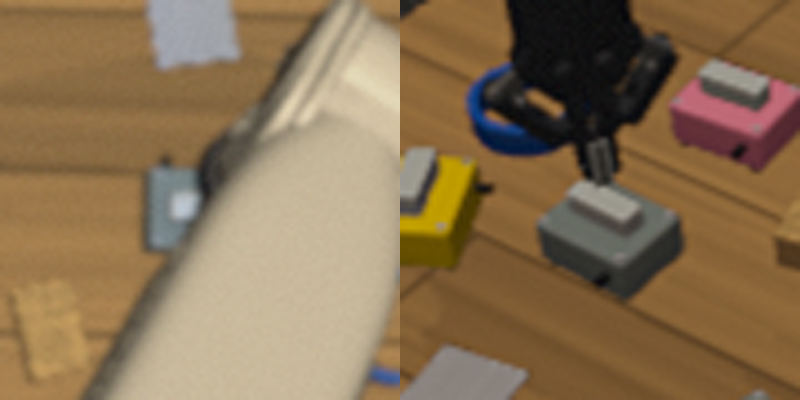

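The fingertip is over the middle of the bar (scene half, about (600,180)). Descending slowly.

>>> send_rows:
  steps: "-1 0.001 0 -0.008 0 0 0;-1 0 0 -0.004 0 0 0;-1 0 0 -0.002 0 0 0;-1 0 0 -0.002 0 0 0;-1 0 0 -0.002 0 0 0"

```text
clock: 1.87
eef_pos: [0.4974, -0.3131, 0.0535]
tool_rot: [0.875, 0.484, 0.0, 0.0]
ft_force: [-1.5, 0.0, 1.4]
grip_width: 0.0002
grasp_force: 0.9
```

>>> send_rows:
  steps: "-1 0 0 -0.002 0 0 0;-1 0 0 -0.002 0 0 0;-1 0 0 -0.002 0 0 0;-1 0 0 -0.001 0 0 0;-1 0 0 0 0 0 0"

```text
clock: 2.28
eef_pos: [0.4974, -0.3131, 0.0461]
tool_rot: [0.875, 0.485, -0.0, 0.0]
ft_force: [0.5, -1.1, 0.3]
grip_width: 0.0
grasp_force: 0.6
```

>>> send_rows:
  steps: "-1 0 0 -0.001 0 0 0;-1 0 0 -0.001 0 0 0;-1 0 0 0 0 0 0;-1 0 0 0 0 0 0;-1 0 0 0 0 0 0"

```text
clock: 2.7
eef_pos: [0.4975, -0.3131, 0.0446]
tool_rot: [0.875, 0.485, 0.0, 0.0]
ft_force: [-1.0, -0.6, 3.9]
grip_width: 0.0
grasp_force: 1.7
```

```bash
python3 -c "
from workcell import *
for i in range(3): camera('top'); o=get_obs(); print(o['eef_pos'].round(4),o['ft_force'].round(2))"
```

```text
[ 0.4975 -0.3131  0.0446] [-0.9  -0.1   3.68]
[ 0.4975 -0.3131  0.0445] [-1.23 -0.78  4.14]
[ 0.4975 -0.3131  0.0445] [-1.45 -0.66  3.54]
```

>>> send_rows:
  steps: "-1 0 0 -0.001 0 0 0;-1 0 0 -0.001 0 0 0;-1 0 0 0 0 0 0;-1 0 0 0 0 0 0;-1 0 0 0 0 0 0"

```text
clock: 3.27
eef_pos: [0.4975, -0.3131, 0.043]
tool_rot: [0.875, 0.485, 0.0, 0.0]
ft_force: [-1.8, -0.5, 7.3]
grip_width: -0.0
grasp_force: 3.7
```

The force rises 2.5 N/mm and tops out at 7.3 N, so the bar key has bottomed. Lifting and going to the dome.

>>> send_rows:
  steps: "-1 0 0 0.004 0 0 0;-1 0 0 0.012 0 0 0;-1 0 0 0.022 0 0 0;-1 0 0 0.025 0 0 0;-1 0.0125 0.0235 0 0 0 0.04"

```text
clock: 3.68
eef_pos: [0.5113, -0.2937, 0.1097]
tool_rot: [0.866, 0.5, 0.001, 0.004]
ft_force: [2.0, 0.4, -0.2]
grip_width: -0.0002
grasp_force: 0.0
```

>>> send_rows:
  steps: "-1 0.0175 0.0335 0 0 0 0.06;-1 0.0175 0.0335 0 0 0 0.06;-1 0.0175 0.0335 0 0 0 0.06;-1 0.0175 0.0335 0 0 0 0.06;-1 0.0175 0.0335 0 0 0 0.06"

```text
clock: 4.1
eef_pos: [0.5978, -0.1199, 0.1046]
tool_rot: [0.779, 0.627, 0.0, -0.001]
ft_force: [0.5, -0.5, -0.3]
grip_width: -0.0002
grasp_force: 0.0
```

>>> send_rows:
  steps: "-1 0.0105 0.02 -0.005 0 0 0.06;-1 0 0 -0.015 0 0 0;-1 0 0 -0.012 0 0 0;-1 0 0 0 0 0 0;-1 0 0 0 0 0 0"

```text
clock: 4.52
eef_pos: [0.6069, -0.1013, 0.0719]
tool_rot: [0.761, 0.649, -0.001, -0.001]
ft_force: [0.1, 0.1, 0.1]
grip_width: 0.0
grasp_force: 0.0
```

```bash
python3 look.py .608 -.102 pics/b.png
```

```text
[ 0.60812153 -0.10222125  0.0736466 ] [0.57189628 0.6030099  0.1706615 ] [-0.17  0.57  0.08  1.08  0.    1.56]
```

View pics/b.png

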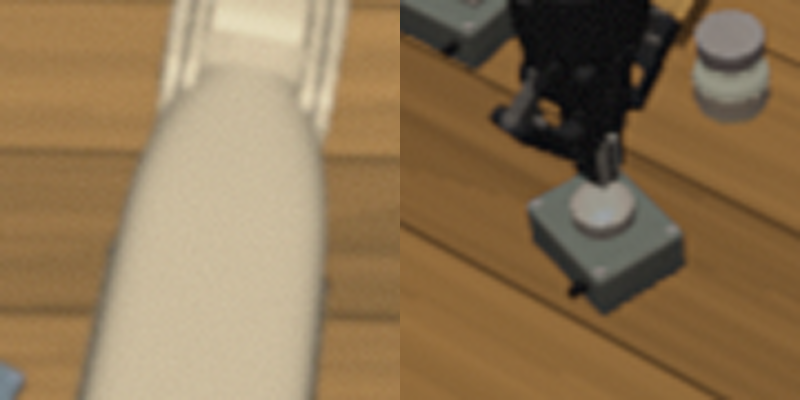

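The tip (605,183) is directly above the dome crown (602,205). Pressing.

>>> send_rows:
  steps: "-1 0 0 -0.01 0 0 0;-1 0 0 -0.005 0 0 0;-1 0 0 -0.002 0 0 0;-1 0 0 -0.002 0 0 0;-1 0 0 -0.002 0 0 0"

```text
clock: 5.03
eef_pos: [0.6076, -0.1022, 0.0523]
tool_rot: [0.761, 0.649, -0.0, -0.0]
ft_force: [-1.1, -0.2, 1.6]
grip_width: -0.0002
grasp_force: 0.9
```

>>> send_rows:
  steps: "-1 0 0 -0.002 0 0 0;-1 0 0 -0.002 0 0 0;-1 0 0 -0.002 0 0 0;-1 0 0 -0.001 0 0 0;-1 0 0 0 0 0 0"

```text
clock: 5.45
eef_pos: [0.608, -0.1021, 0.0452]
tool_rot: [0.761, 0.649, -0.0, 0.0]
ft_force: [-1.7, -0.3, 2.5]
grip_width: -0.0001
grasp_force: 1.0
```

>>> send_rows:
  steps: "-1 0 0 -0.001 0 0 0;-1 0 0 0 0 0 0;-1 0 0 0 0 0 0;-1 0 0 0 0 0 0;-1 0 0 0 0 0 0"

```text
clock: 5.87
eef_pos: [0.608, -0.1021, 0.0446]
tool_rot: [0.761, 0.649, 0.0, 0.0]
ft_force: [-1.5, -0.1, 3.2]
grip_width: 0.0001
grasp_force: 1.8
```

>>> send_rows:
  steps: "-1 0 0 -0.001 0 0 0;-1 0 0 -0.001 0 0 0;-1 0 0 0 0 0 0;-1 0 0 0 0 0 0;-1 0 0 0 0 0 0"

```text
clock: 6.28
eef_pos: [0.6081, -0.1021, 0.0431]
tool_rot: [0.761, 0.649, 0.0, 0.0]
ft_force: [-2.7, -0.3, 7.8]
grip_width: -0.0003
grasp_force: 3.6
```

The dome key has bottomed at 7.8 N. On to the square, passing at 0.13 m over the funnel's height.

>>> send_rows:
  steps: "-1 0 0 0.004 0 0 0;-1 0 0 0.012 0 0 0;-1 0 0 0.022 0 0 0;-1 0 0 0.025 0 0 0;-1 0 0 0.022 0 0 0"

```text
clock: 6.7
eef_pos: [0.6078, -0.1015, 0.1276]
tool_rot: [0.761, 0.649, 0.0, -0.001]
ft_force: [0.7, 0.3, 0.9]
grip_width: 0.0005
grasp_force: 0.0
```

>>> send_rows:
  steps: "-1 -0.002 0.034 0 0 0 0.055;-1 -0.002 0.034 0 0 0 0.055;-1 -0.002 0.034 0 0 0 0.055;-1 -0.002 0.034 0 0 0 0.055;-1 -0.002 0.034 0 0 0 0.055"

```text
clock: 7.12
eef_pos: [0.5976, 0.0698, 0.1268]
tool_rot: [0.664, 0.748, 0.0, -0.0]
ft_force: [1.2, 0.4, -0.2]
grip_width: 0.0002
grasp_force: 0.0
```

>>> send_rows:
  steps: "-1 -0.002 0.034 0 0 0 0.055;-1 -0.002 0.034 0 0 0 0.055;-1 -0.002 0.034 0 0 0 0.055;-1 -0.002 0.034 0 0 0 0.055;-1 -0.002 0.034 0 0 0 0.055"

```text
clock: 7.53
eef_pos: [0.5874, 0.2401, 0.1266]
tool_rot: [0.555, 0.832, 0.0, -0.0]
ft_force: [1.6, -0.1, 0.1]
grip_width: -0.0001
grasp_force: 0.0
```

>>> send_rows:
  steps: "-1 -0.003 0.028 0 0 0 0.04;-1 0 0 -0.02 0 0 0;-1 0 0 -0.022 0 0 0;-1 0 0 -0.014 0 0 0;-1 0 0 0 0 0 0"

```text
clock: 7.95
eef_pos: [0.5818, 0.2656, 0.0665]
tool_rot: [0.539, 0.842, -0.003, -0.002]
ft_force: [-1.0, -0.4, -0.6]
grip_width: 0.0
grasp_force: 0.0
```

```bash
python3 look.py .585 .266 pics/c.png
```

```text
[0.58428529 0.26608152 0.07039298] [ 1.08996036 -1.11279624  0.63417662] [0.43 0.62 0.17 1.12 0.   1.57]
```

View pics/c.png

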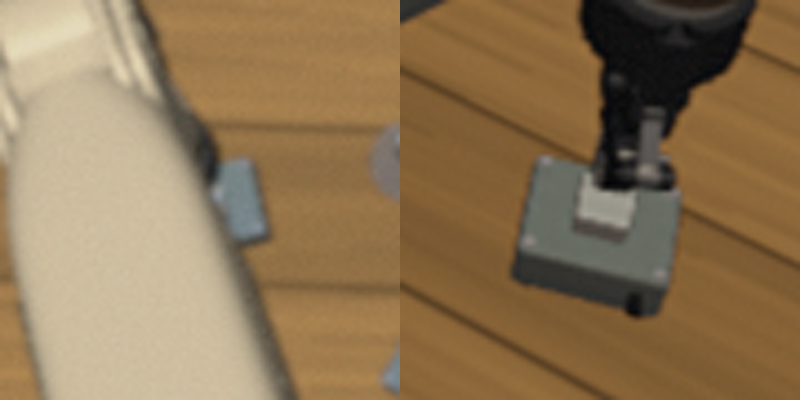

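The tip (612,187) is above the square key (607,203). Pressing.

>>> send_rows:
  steps: "-1 0 0 -0.008 0 0 0;-1 0 0 -0.004 0 0 0;-1 0 0 -0.002 0 0 0;-1 0 0 -0.002 0 0 0;-1 0 0 -0.002 0 0 0"

```text
clock: 8.47
eef_pos: [0.5852, 0.266, 0.0536]
tool_rot: [0.54, 0.842, 0.0, 0.0]
ft_force: [-0.2, -1.3, 1.3]
grip_width: 0.0001
grasp_force: 0.9
```

>>> send_rows:
  steps: "-1 0 0 -0.002 0 0 0;-1 0 0 -0.002 0 0 0;-1 0 0 -0.002 0 0 0;-1 0 0 -0.001 0 0 0;-1 0 0 0 0 0 0"

```text
clock: 8.88
eef_pos: [0.5852, 0.266, 0.0462]
tool_rot: [0.54, 0.842, 0.0, 0.0]
ft_force: [-0.3, -0.6, 1.5]
grip_width: 0.0002
grasp_force: 0.6
```

>>> send_rows:
  steps: "-1 0 0 -0.001 0 0 0;-1 0 0 0 0 0 0;-1 0 0 0 0 0 0;-1 0 0 0 0 0 0;-1 0 0 0 0 0 0"

```text
clock: 9.3
eef_pos: [0.5851, 0.2661, 0.0454]
tool_rot: [0.54, 0.842, 0.0, 0.0]
ft_force: [0.9, -0.3, 1.6]
grip_width: 0.0001
grasp_force: 0.7
```

>>> send_rows:
  steps: "-1 0 0 -0.001 0 0 0;-1 0 0 -0.001 0 0 0;-1 0 0 -0.0005 0 0 0;-1 0 0 0 0 0 0;-1 0 0 0 0 0 0"

```text
clock: 9.72
eef_pos: [0.5851, 0.2661, 0.0436]
tool_rot: [0.54, 0.842, 0.0, 0.0]
ft_force: [-0.7, -1.0, 6.3]
grip_width: -0.0003
grasp_force: 2.9
```

>>> send_rows:
  steps: "-1 0 0 -0.0007 0 0 0;-1 0 0 0 0 0 0;-1 0 0 0 0 0 0;-1 0 0 0.003 0 0 0;-1 0 0 0.012 0 0 0"

```text
clock: 10.13
eef_pos: [0.5831, 0.2655, 0.0553]
tool_rot: [0.539, 0.842, -0.002, -0.002]
ft_force: [-0.1, -0.8, -1.3]
grip_width: 0.0004
grasp_force: 0.0
```

>>> send_rows:
  steps: "-1 0 0 0.025 0 0 0;-1 0 0 0.03 0 0 0;-1 0 0 0.035 0 0 0;-1 0 0 0.035 0 0 0;-1 -0.01 0.01 0.03 0 0 0"

```text
clock: 10.55
eef_pos: [0.5759, 0.2748, 0.2146]
tool_rot: [0.541, 0.841, 0.0, 0.001]
ft_force: [0.4, 0.4, -0.0]
grip_width: -0.0001
grasp_force: 0.0
```

>>> send_rows:
  steps: "-1 -0.02 0.035 0.01 0 0 0.05;-1 -0.02 0.035 0 0 0 0.05;-1 -0.02 0.035 0 0 0 0.05;-1 -0.02 0.035 0 0 0 0.05;-1 -0.02 0.035 0 0 0 0.05"

```text
clock: 10.97
eef_pos: [0.4733, 0.4524, 0.2226]
tool_rot: [0.429, 0.903, -0.0, -0.0]
ft_force: [0.7, 0.3, -0.0]
grip_width: 0.0
grasp_force: 0.0
```

>>> send_rows:
  steps: "-1 -0.03 0.02 0 0 0 0.05;-1 -0.03 0.01 0 0 0 0.05;-1 -0.03 0.01 0 0 0 0.05;-1 0 0 0 0 0 0;-1 0 0 0 0 0 0"

```text
clock: 11.38
eef_pos: [0.3827, 0.4919, 0.2225]
tool_rot: [0.36, 0.933, -0.0, -0.0]
ft_force: [0.5, -0.1, 0.5]
grip_width: -0.0
grasp_force: 0.0
```

```bash
python3 - <<'E'
from workcell import *
import numpy as np,cv2
for n in("top","scene"):
    c=camera(n);K,E,d=c["camera_matrix"],c["extrinsics"],c["range_z"]
    v,u=np.mgrid[:400,:640]; p=np.linalg.inv(K)@np.stack([u.ravel(),v.ravel(),np.ones(u.size)])*d.ravel()
    P=(E[:3,:3].T@(p-E[:3,3:])).T
    cv2.imwrite(f"pics/{n}_end.png",c["frame"][:,:,::-1])
    for k,q in dict(bar=(.498,-.311),dome=(.608,-.102),square=(.585,.266),pin=(.4645,.081)).items():
        m=np.hypot(*(P[:,:2]-q).T); a=P[(m<.006)]; b=P[(m<.05)&(P[:,2]>.03)&(P[:,2]<.1)]
        r=cv2.minAreaRect(b[:,:2].astype(np.float32)*1000) if len(b) else 0
        print(n,k,"top z",np.median(a[:,2]).round(4),"box",np.round(r[0],1),round(r[2],1))
print(get_obs()["eef_pos"])
E
```

```text
top bar top z 0.0458 box [ 499.1 -311.9] 88.1
top dome top z 0.0473 box [ 608.2 -103.7] 72.5
top square top z 0.0501 box [587.5 265.6] 15.5
top pin top z 0.058 box [465.7  77.9] 63.2
scene bar top z 0.0458 box [ 498.4 -310. ] 87.4
scene dome top z 0.0466 box [ 609.4 -101.3] 71.6
scene square top z 0.0462 box [585.7 267.6] 16.1
scene pin top z 0.0525 box [465.   82.2] 63.9
[0.38500535 0.49097795 0.22230631]
```

View pics/scene_end.png

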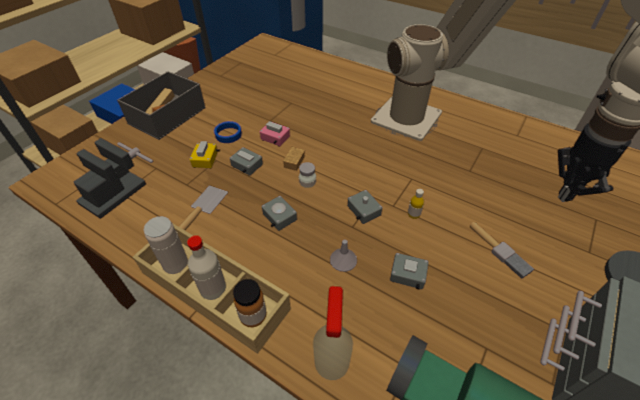

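The boxes are unmoved and the pin is still up. The square reads 0.0462 from the scene camera but 0.0501 from the top camera, so I'll check that quickly.

```bash
python3 - <<'E'
from workcell import *
import numpy as np
for n in("top","scene"):
    c=camera(n);K,E,d=c["camera_matrix"],c["extrinsics"],c["range_z"]
    p=K@(E@np.array([.585,.266,.046,1]))[:3]; u,v=np.round(p[:2]/p[2]).astype(int)
    V,U=np.mgrid[v-5:v+6,u-5:u+6]; q=np.linalg.inv(K)@np.stack([U.ravel(),V.ravel(),np.ones(121)])*d[V,U].ravel()
    print(n,u,v); print((1000*(E[:3,:3].T@(q-E[:3,3:]))[2]).reshape(11,11).round().astype(int))
E
```

```text
top 229 185
[[33 41 41 42 40 36 34 40 35 38 42]
 [44 42 43 40 35 37 40 40 48 35 38]
 [35 34 40 43 53 50 52 49 44 44 40]
 [42 46 48 52 49 50 43 51 50 44 46]
 [42 45 53 45 52 47 46 51 45 48 42]
 [33 44 50 46 46 45 44 50 48 49 39]
 [40 36 51 49 49 50 52 47 48 40 42]
 [41 41 51 48 45 42 49 46 43 48 39]
 [37 45 50 52 45 45 44 48 55 48 50]
 [35 34 45 54 48 46 47 49 49 44 43]
 [39 44 40 44 45 39 44 43 40 43 32]]
scene 410 264
[[ 39  46  46  46  39  39  37  37  38  41  35]
 [ 39  45  46  47  46  46  46  47  38  40  39]
 [ 38  49  49  47  47  48  43  44  45  45  47]
 [ 44  45  47  47  44  49  47  48  43  48  44]
 [ 45  44  47  47  43  46  43  46  45  44  47]
 [ 48  45  45  45  47  45  48  46  47  47  46]
 [ 46  46  48  46  47  46  45  46  46  44  47]
 [ 46  47  46  49  46  47  46  47  45  48  47]
 [ 46  47  46  47  47  46  45  46  47 833  44]
 [ 46  47  47  46  45  46  46  45  46  47  45]
 [ 43  44  45  46  43  48  47  47  47  45  46]]
```

It was noise: the square key's top is at about 46–47 mm, fully in.

```bash
python3 -c "
from workcell import *
print(job_done())"
```

```text
the job is handed in; nothing more can be done
None
```

I pressed the bar, dome and square keys in that order, each fully in at about 6–8 N; the pin key is still up, the boxes have not moved, the arm is clear, and the job is handed in.

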